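Restock the drawer and set its status wheel

ROBOT

A 6-joint arm with a two-finger parallel gripper is mounted at the origin on a cart in front of the work surface, level with it; the furniture and walls round the work are solid. World frame = base frame: x ahead of the robot, y to its left, z up, the work surface at z = 0. Lengths are in mm, angles in rad, forces in N, time in s.
With the tool pointing down it reaches from about 275 to 825 mm from the base axis. Payload 4.9 kg.
Tool frame: the origin (TCP) lies at the very end of the fingers, on their centre line; the grasp point (between the pads) lies 19 mm behind it; z points along the fingers, y is the direction in which the jaws open and shut (so a half turn about z gives the same grasp; the last joint's range is limited). The gripper opens to 85 mm and grips with 20 to 120 N. Pads are 22 mm wide; open, the fingers measure 114 mm over their backs; the gripper's body (76 mm by 85 mm) begins 54 mm behind the grasp point. The pads swing forward as they close: fully open they stand 13 mm farther back than shut.
Start: joints at [1.019, 0.326, -0.193, 1.052, 0, 1.437], TCP at [223.159, 502.711, 196.181] pointing down, gripper open.
Joint ranges: [-2.65, 2.65], [-0.97, 1.79], [-1.3, 1.35], [-1.93, 2.1], [-1.47, 1.37], [-3.14, 3.14]. Speed limits (rad/s): [2.57, 2.57, 3.14, 3.14, 3.14, 3.14].

INTERFACE

Orientations are given as [roll, pitch, yaw] about the fixed x, y, z axes, in that order (R = Rz(yaw) Ry(pitch) Rx(roll)).
In Python, from bench import bot, solve_ik, imaging gives the robot as it stands. Calls block until the motion is done:
- bot.move_ptp(position, orientation): joint-space move of the TCP to a pose.
- bot.movel(position, rot=None, max_speed=150, threshold=None): straight line of the TCP; rot=None keeps the orientation; max_speed is the mean speed in mm/s. With threshold (N) it stops when the force on the tool has changed by that much, and returns True; else False.
- bot.move_j(angles): joint-space move.
- bot.grip(opening, effort=None): opening from 0.0 (shut) to 1.0 (fully open); effort is the grip in N (None keeps the last); returns when the fingers have stopped.
- bot.dwell(seconds).
- solve_ik(position, orientation): joint angles nearest the present ones, or None.
- bot.get_state(): the state.
- imaging.capture(name): name is "scene" or "top"; returns the picture (400x640x3 uint8, blue, green, red); there is no depth.
- imaging.camera_model(name): a dict with "K" (3x3 intrinsics, pixels), "position" and "rotation" of the camera in the world. Camera axes: x right, y up, looking along -z (the intrinsics and any distortion apply to the point x, -y, -z); pixel columns grow to the right and rows downward; lengths in mm; the calibration is good to about 2 mm. A picture is of the moment at which its call begins. camera_model takes no time and is no camera call.
A pose or a line that the arm cannot do raises bot.IKError and nothing moves.
- bot.sign_off(): hands the job in, once; it reports no verdict.
The state is a dict: "t": time; "qpos": joint angles; "joint_velocities": joint speeds; "effort": joint torques, N m; "tcp_pos": TCP position; "orientation": TCP orientation; "contact_force": force on the tool from outside, world axes, zero at the start; "wrist_torque": the same for the moment, N m; "opening": opening from 0.0 (shut) to 1.0 (fully open).
Only numpy, scipy, OpenCV 4.12 (cv2) and the standard library are available. Lean on these libraries where they do the work, as an engineer would, in place of code of your own. Each camera call takes 0.05 s, during which the arm holds its last target.

TASK

Restock the small drawer cabinet: first turn the status wheel on its top until the hollow ring mark (being filled) shows whole in the window, then pull the drawer out to its stop, put all the small white product cartons that lie on the table inside the drawer and push it fully shut. Last, turn the wheel on until the solid round mark (full) shows whole in the window; leave the other things on the table where they are.

Things in the scene. Friction and masses are not known exactly. Their poses are not given: they have to be found in the camera images.
- wheel (a joint): The status wheel: a white plastic disc, 110 mm across, lying flat on the top of the cabinet, with an upright axis; rad, positive is counter-clockwise seen from above, range -2.8 to 2.8. Five black marks sit round it, 60 degrees apart; the one in the window is: at -2.09 a single bar, at -1.05 a cross, at 0 the hollow ring, at 1.05 two bars, at 2.09 the solid round mark. It turns stiffly (about 0.06 N m) and stays where it is left; it has no click stops.
- wheel_grip (a point): The middle of the wheel's grip bar, on the wheel's axis: a grey bar 66 mm long (along this frame's x, which turns with the wheel), 16 mm thick (along y) and 40 mm high; this point is 18 mm below the bar's top and 22 mm above its lower edge; z is up. The window plate reaches under the bar, 29 mm below this point; the cabinet top is 50 mm below it.
- window (a point): Centre of the fixed window, 42 mm from the wheel's axis on the side towards the drawer front: an opening 36 mm wide (across) and 24 mm deep in a grey plate over the front edge of the wheel.
- ring_mark (a point): Centre of the hollow ring mark on the wheel (a black ring, 20 mm outside, 12 mm inside), 42 mm from the axis; turns with the wheel.
- disc_mark (a point): Centre of the solid round mark on the wheel (a black dot 20 mm across), 42 mm from the axis; turns with the wheel.
- drawer (a joint): How far the drawer of the grey cabinet (165 deep, 230 wide, 88 mm high, front towards the robot) is out, m: 0 shut, 0.140 at its stop. It slides level, with about 1.5 N of friction plus some damping, and stays where it is left.
- drawer_handle (a point): Middle of the drawer's steel bar handle, 60 mm above the table: the bar is 12 mm thick and 100 mm long (along this frame's y), held by a 10 mm post near each end, 90 mm apart. Its axis stands 46 mm in front of the white drawer front, so 40 mm are free behind it, open above. The frame's x points from the handle into the cabinet (the drawer opens along -x), z up. The drawer front reaches from 10 to 78 mm above the table.
- drawer_in (a point): Centre of the drawer's inner floor, 16 mm above the table; moves with the drawer. x points into the cabinet (away from the handle), y across, z up. The inside is 150 mm long in x and 200 mm wide in y; side and back walls are 38 mm above the floor, 4 mm thick; the front is 62 mm above the floor. At the stop, 142 mm of the length, from the front wall on, are clear of the cabinet; when shut there are 63 mm between the floor and the cabinet's top board.
- carton_a_c (a point): Centre of a small product carton, nearly a square block, white with a blue foot, 61 x 60 x 36 mm along its own x, y, z, lying flat with z up; 0.07 kg. It may be absent.
- carton_b_c (a point): Centre of a second carton just like carton_a; may be absent.
- carton_c_c (a point): Centre of a third carton just like carton_a; may be absent.
- carton_d_c (a point): Centre of a fourth carton just like carton_a; may be absent.
- calculator: Dark desk calculator lying flat, 115 x 68 x 14 mm; origin at the centre of its underside. Not to be moved.
- stapler: Green stapler, 34 x 131 x 46 mm; origin at the centre of its underside. Not to be moved.
- tape_masking: Roll of brown tape lying flat, 94 mm across, 25 mm high; origin at the centre of its underside. Not to be moved.
Mind the look-alikes: they are no part of the job. What is shaped like the part that bears carton_a_c but turquoise is not meant.

How it is judged:
By the outcome, as a careful person would: the job done as asked, in the order asked, and still so for the second after the job is handed in, with the robot touching nothing.
Of carton_a, carton_b, carton_c, carton_d only 2 to 4 are there at a start; the rules pass over those that are not, and their reading is None.
At some moment in a run one of carton_a, carton_b, carton_c, carton_d may be knocked a few centimetres aside while the robot is not near it.
Once in a run the grip may slacken for a moment while it holds something.
It also fails if it takes over 210 s, if anything falls off the work surface, if the arm or the gripper's body presses on something with over 40 N, if the wrist force passes 120 N, or if a joint passes its speed limit or range.

## Working session

There is one attempt and no reset: what is moved stays moved. The work goes in short steps, each a Python script; the robot and the scene stay as the last script left them, time stands still between calls to the robot, and variables do not carry over. Pictures are saved under pics/ and viewed, and the job is handed in when it is done.

```bash
ls; mkdir -p pics
python3 - <<'E'
from bench import bot, solve_ik, imaging
import cv2
for n in("scene","top"):
    cv2.imwrite(f"pics/{n}0.png",imaging.capture(n)); m=imaging.camera_model(n); print(n,m)
print(bot.get_state())
E
```

```text
pics
scene {'K': array([[460.16939977,   0.        , 326.42400619],
       [  0.        , 460.16939977, 200.71230352],
       [  0.        ,   0.        ,   1.        ]]), 'position': array([-152.45101394, 1074.37955256,  767.19142074]), 'rotation': array([ 0.98497122, -0.01655915, -2.49063432])}
top {'K': array([[461.23279533,   0.        , 316.23764598],
       [  0.        , 461.23279533, 201.50326464],
       [  0.        ,   0.        ,   1.        ]]), 'position': array([ 348.60008417,  239.94445266, 1310.39019152]), 'rotation': array([ 0.08875524,  0.0154129 , -1.58693879])}
{'t': 0.1, 'qpos': array([ 1.01879548e+00,  3.26899658e-01, -1.93467549e-01,  1.05197232e+00,
       -6.87760733e-06,  1.43660481e+00]), 'joint_velocities': array([-9.67116737e-04, -2.75857285e-03,  2.83389324e-03,  5.97610602e-05,
       -1.35501098e-04,  9.00188544e-04]), 'effort': array([ 1.60317732e-04, -4.44239902e+01,  2.63037658e+01,  7.91794650e-03,
       -1.35013115e-04,  5.98240263e-06]), 'tcp_pos': array([222.86058327, 502.21657762, 195.47008149]), 'orientation': array([-3.14006241e+00, -1.99647315e-04,  2.72378317e+00]), 'contact_force': array([-0.04678833, -0.49565415,  0.17262725]), 'wrist_torque': array([-0.01091513,  0.02153914, -0.03675574]), 'opening': 0.9994686699512549}
```

View pics/scene0.png

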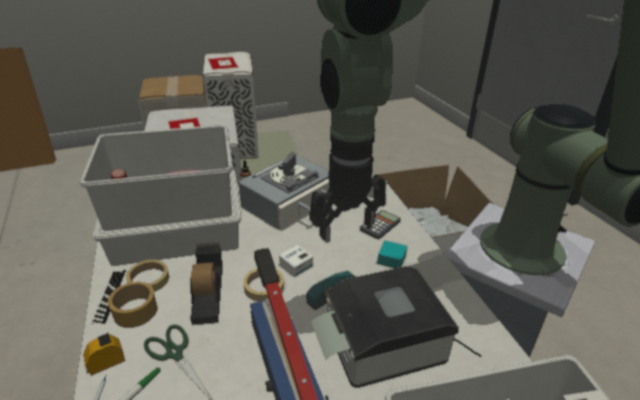

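View pics/top0.png

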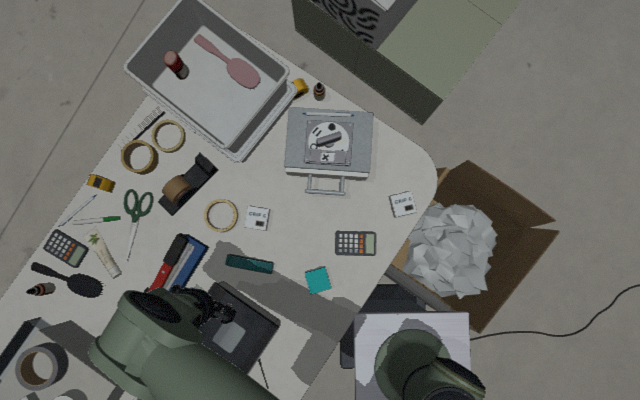

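```bash
cat > h.py <<'E'
from bench import bot, solve_ik, imaging
import cv2, numpy as np
from scipy.spatial.transform import Rotation as Ro
CM={n:imaging.camera_model(n) for n in("scene","top")}
def ray(n,u,v):
    m=CM[n];R=Ro.from_euler('xyz',m['rotation']).as_matrix()
    d=np.linalg.inv(m['K'])@[u,v,1]; return np.array(m['position']),R@(d*[1,-1,-1])
def px2w(n,u,v,z):
    o,d=ray(n,u,v); return o+d*(z-o[2])/d[2]
def w2px(n,p):
    m=CM[n];R=Ro.from_euler('xyz',m['rotation']).as_matrix()
    c=(R.T@(np.array(p)-m['position']))*[1,-1,-1]; q=m['K']@c; return q[:2]/q[2]
def crop(n,name,u0,v0,u1,v1,k):
    im=imaging.capture(n); cv2.imwrite(f"pics/{name}.png",cv2.resize(im[v0:v1,u0:u1],None,fx=k,fy=k,interpolation=cv2.INTER_CUBIC)); return im
E
python3 - <<'E'
from h import *
crop("top","topz0",240,80,440,240,4)
for a in [(257,217,36),(403,204,36),(318,280,36),(329,140,110),(326,157,100),(326,190,60),(354,243,14)]: print(a,px2w("top",*a))
print(w2px("top",[0,0,0]))
E
```

```text
(257, 217, 36) [422.08520182 422.62105014  36.        ]
(403, 204, 36) [451.19139692  17.98745745  36.        ]
(318, 280, 36) [246.90994226 256.41508638  36.        ]
(329, 140, 110) [618.3270808  220.35098153 110.        ]
(326, 157, 100) [574.84858841 229.00763251 100.        ]
(326, 190, 60) [491.20583    230.28818904  60.        ]
(354, 243, 14) [345.95903379 154.35428405  14.        ]
[412.67857264 368.14773085]
```

View pics/topz0.png

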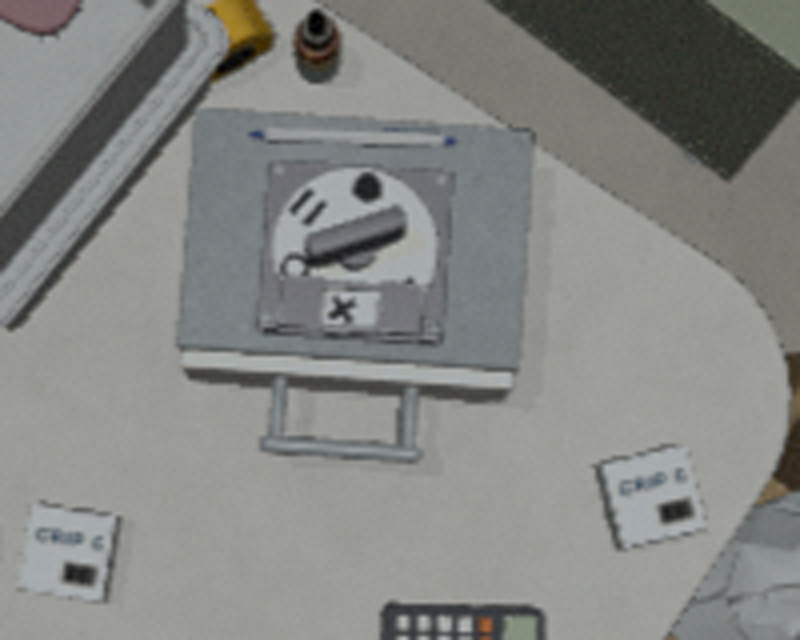

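Run:
```python
from h import *
im=imaging.capture("top")
cv2.imwrite("pics/wz.png",cv2.resize(im[110:200,285:375],None,fx=6.6,fy=6.6,interpolation=cv2.INTER_CUBIC))
im=imaging.capture("scene")
cv2.imwrite("pics/sz.png",cv2.resize(im[140:290,220:420],None,fx=4,fy=4,interpolation=cv2.INTER_CUBIC))
```

```text
(no output)
```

View pics/wz.png

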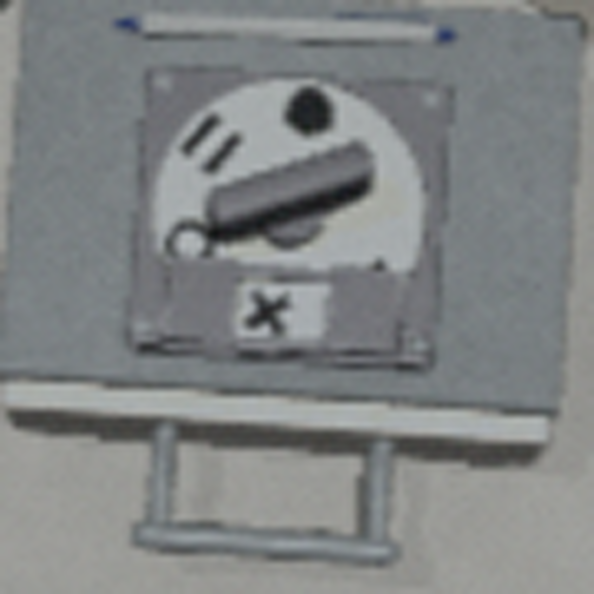

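View pics/sz.png

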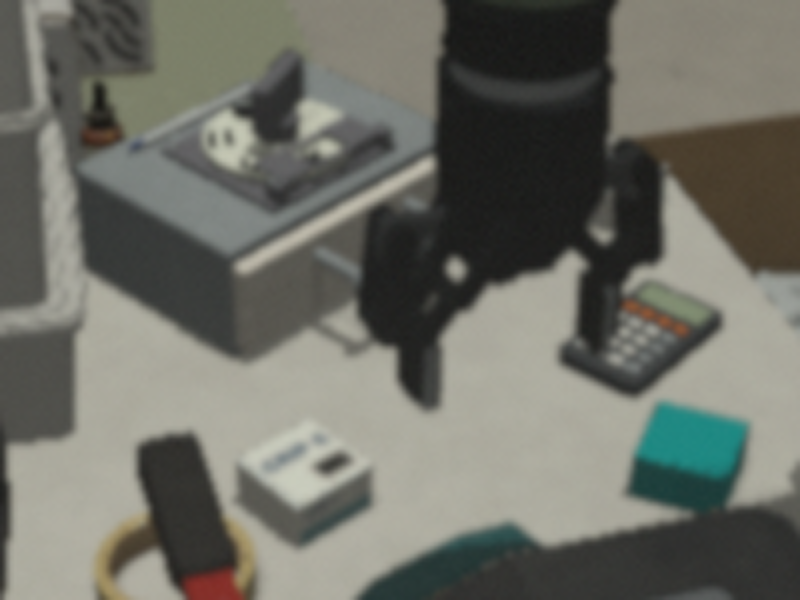

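Run:
```python
from h import *
k=6.6
f=lambda a,z: px2w("top",285+(a[0]+.5)/k-.5,110+(a[1]+.5)/k-.5,z)
P={n:f(a,100)[:2] for n,a in dict(disc=(309,110),ring=(188,241),cross=(267,312),bars=(212,144)).items()}
A=np.array(list(P.values()))
from scipy.optimize import least_squares
for z in(95,100,105):
    A=np.array([f(a,z)[:2] for a in [(309,110),(188,241),(267,312),(212,144)]])
    r=least_squares(lambda c:np.hypot(*(A-c[:2]).T)-c[2],[600,220,42]);print(z,r.x,r.fun, np.arctan2(*(A-r.x[:2]).T[::-1]))
print("win",f((283,311),109), f((281,311),100))
b=[f(a,156) for a in((220,200),(365,158))];print("bar top",b,(b[0]+b[1])/2,np.arctan2(*(b[1]-b[0])[1::-1]))
hb=[f(a,60) for a in((135,536),(395,551))];print("handle",hb,(hb[0]+hb[1])/2,np.arctan2(*(hb[1]-hb[0])[1::-1]))
fr=[f(a,88) for a in((5,384),(553,412))];print("frontedge",fr,(fr[0]+fr[1])/2,np.arctan2(*(fr[1]-fr[0])[1::-1]),np.linalg.norm(fr[0]-fr[1]))
```

```text
95 [617.33373523 221.71433397  42.44239004] [ 0.19956223  0.39960992 -0.19166597 -0.40750618] [-0.20609748  1.8389151   2.90685736  0.82710733]
100 [616.22819048 221.78933095  42.26778607] [ 0.19874124  0.39796597 -0.19087747 -0.40582974] [-0.20609748  1.8389151   2.90685736  0.82710733]
105 [615.12264572 221.86432793  42.0931821 ] [ 0.19792026  0.39632201 -0.19008898 -0.4041533 ] [-0.20609748  1.8389151   2.90685736  0.82710733]
win [573.90243737 225.24001493 109.        ] [575.60557147 225.93463689 100.        ]
bar top [array([608.85695429, 249.28738451, 156.        ]), array([624.20937807, 193.12417813, 156.        ])] [616.53316618 221.20578132 156.        ] -1.3039612529585256
handle [array([490.06711296, 287.52564851,  60.        ]), array([481.92075014, 180.27252596,  60.        ])] [485.99393155 233.89908723  60.        ] -1.6466053187930172
frontedge [array([549.96150107, 338.4224157 ,  88.        ]), array([534.36497829, 116.49596559,  88.        ])] [542.16323968 227.45919064  88.        ] -1.6409588586453872 222.47382044155512
```

```bash
cat >> h.py <<'E'
AX=np.array([616.3,221.6]); CY=-0.08
pi=np.pi
def st(): 
    s=bot.get_state(); print("t %.1f tcp %s ori %s F %s T %s op %.3f q6 %.2f"%(s['t'],s['tcp_pos'].round(1),s['orientation'].round(3),s['contact_force'].round(1),s['wrist_torque'].round(2),s['opening'],s['qpos'][5])); return s
E
python3 - <<'E'
from h import *
bot.movel([223,502,300]);st()
bot.move_ptp([616.3,221.6,230],[pi,0,1.838]);st()
im=imaging.capture("top");cv2.imwrite("pics/top1.png",im)
im=imaging.capture("scene");cv2.imwrite("pics/scene1.png",im)
E
```

```text
t 1.1 tcp [222.8 501.6 299.1] ori [-3.14  -0.     2.724] F [ 0.5 -0.7  0.3] T [-0.04  0.07 -0.01] op 1.002 q6 1.44
t 2.9 tcp [615.7 222.8 230.4] ori [ 3.141 -0.     1.84 ] F [ 0.7 -0.   0.5] T [ 0.03  0.   -0.04] op 1.001 q6 1.54
```

View pics/top1.png

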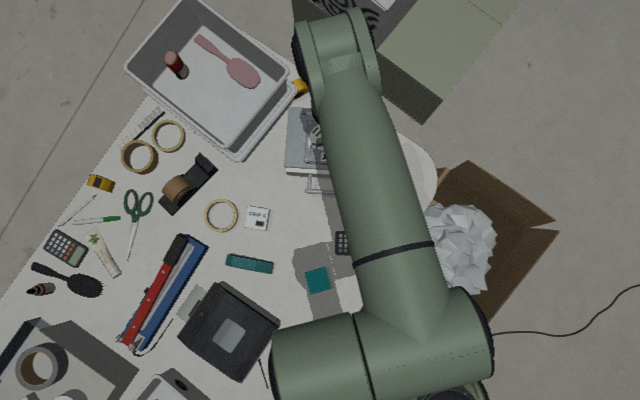

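View pics/scene1.png

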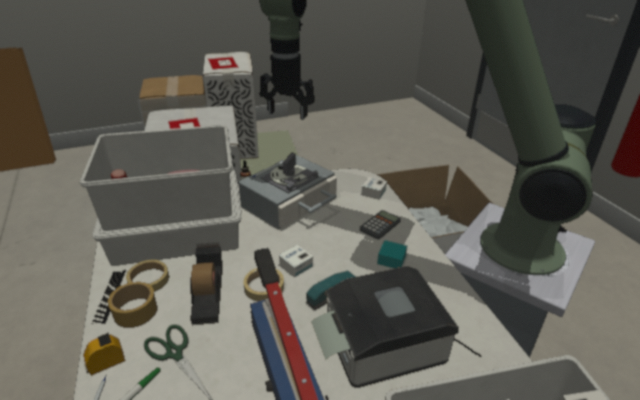

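```bash
cat >> h.py <<'E'
def down(p,yaw): return list(p),[pi,0,yaw]
def turn(y0,y1,z=122,step=0.12,xy=None):
    xy=AX if xy is None else xy
    n=int(np.ceil(abs(y1-y0)/step))
    for y in np.linspace(y0,y1,n+1)[1:]:
        q=solve_ik([xy[0],xy[1],z],[pi,0,y]); bot.move_j(q)
        s=bot.get_state()
        if s['opening']<0.05: print("lost grip at",y);break
    return st()
E
python3 - <<'E'
from h import *
bot.grip(0.6)
print(bot.movel([AX[0],AX[1],122],[pi,0,1.838],threshold=8));st()
bot.grip(0,40);st()
E
```

```text
False
t 4.3 tcp [617.  221.8 123. ] ori [3.14  0.    1.838] F [1.  0.1 0.3] T [-0.05  0.04  0.01] op 0.602 q6 1.54
t 4.8 tcp [616.3 221.6 122.1] ori [ 3.141 -0.     1.838] F [-0.7 -0.5  0. ] T [ 0.02 -0.04  0.04] op -0.003 q6 1.54
```

Run:
```python
from h import *
im=imaging.capture("scene");cv2.imwrite("pics/s2.png",cv2.resize(im[80:230,220:370],None,fx=4,fy=4,interpolation=cv2.INTER_CUBIC))
st()
```

```text
t 4.8 tcp [616.3 221.6 122.1] ori [ 3.142 -0.     1.838] F [ 0.1 -0.7 -0.3] T [ 0.02 -0.01 -0.03] op -0.001 q6 1.54
```

View pics/s2.png

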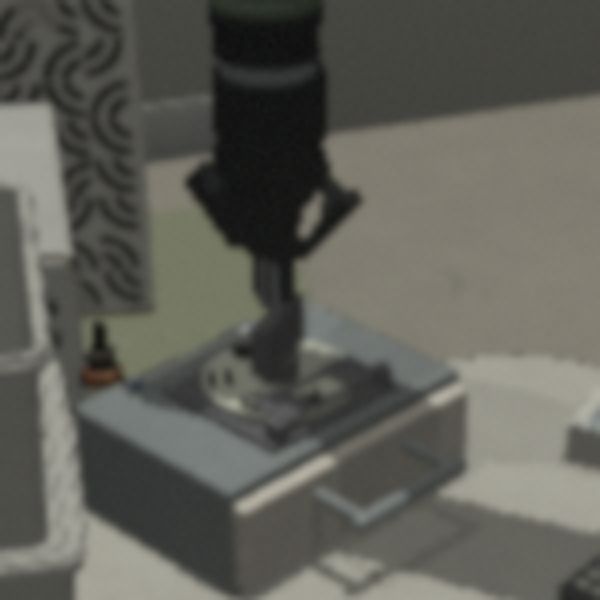

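Run:
```python
from h import *
f=lambda p:((w2px("scene",p)-[220,80])*4).round(0)
print("tcp",f([616.3,221.6,122]),"grasp",f([616.3,221.6,141]))
d=np.array([np.cos(1.838),np.sin(1.838)])
for s in(-33,33):
  for z in(116,156): print("bar",s,z,f([*(AX+s*d),z]))
for z in (88,): print("cab corner",f([550,338,88]),f([534,116.5,88]))
print("handle",f([490,287.5,60]),f([482,180,60]))
```

```text
tcp [277. 347.] grasp [277. 324.]
bar -33 116 [297. 334.]
bar -33 156 [296. 285.]
bar 33 116 [257. 376.]
bar 33 156 [255. 326.]
cab corner [238. 491.] [457. 368.]
handle [357. 524.] [462. 460.]
```

Run:
```python
from h import *
bot.move_j(solve_ik([*AX,122],[pi,0,1.838+.15]));st()
bot.dwell(.2);st()
im=imaging.capture("scene");cv2.imwrite("pics/s3.png",cv2.resize(im[80:230,220:370],None,fx=4,fy=4,interpolation=cv2.INTER_CUBIC))
```

```text
t 5.1 tcp [616.3 221.6 122. ] ori [-3.141 -0.     1.985] F [-0.2 -0.1 -0.6] T [ 0.   -0.02  0.01] op -0.001 q6 1.39
t 5.3 tcp [616.3 221.6 122. ] ori [-3.142 -0.     1.986] F [-0.7  0.2 -0.2] T [ 0.02 -0.03 -0.01] op -0.001 q6 1.39
```

View pics/s3.png

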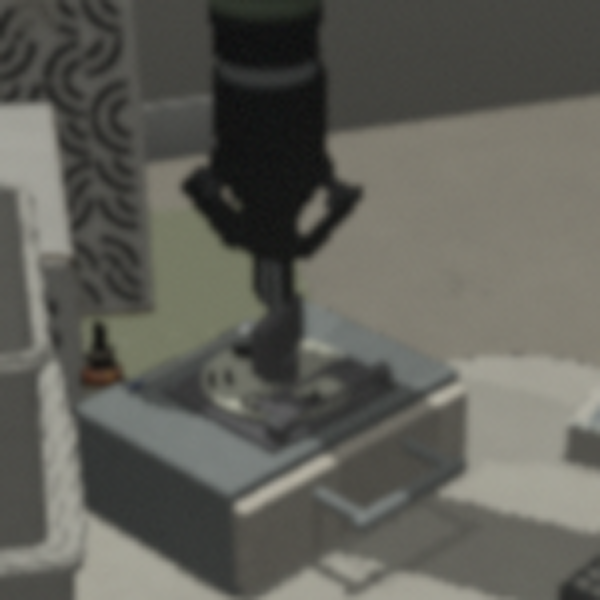

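Run:
```python
from h import *
print(w2px("scene",[222.9,502.2,195.5]),w2px("scene",[222.9,502.2,208]), w2px("scene",[615.7,222.8,230.4]))
bot.movel([*AX,122],[pi,0,1.838]);bot.movel([*AX,200]);
im=imaging.capture("scene");cv2.imwrite("pics/s4.png",cv2.resize(im[80:230,220:370],None,fx=4,fy=4,interpolation=cv2.INTER_CUBIC))
print((w2px("scene",[*AX,200])-[220,80])*4)
bot.grip(0.6);st()
im=imaging.capture("scene");cv2.imwrite("pics/s5.png",cv2.resize(im[80:230,220:370],None,fx=4,fy=4,interpolation=cv2.INTER_CUBIC))
```

```text
[346.51230661 252.46179961] [346.77877895 247.41292288] [288.10906442 132.14769187]
[274.23511681 248.2364316 ]
t 6.9 tcp [616.3 221.6 199.9] ori [-3.142  0.     1.838] F [-0.5  0.7  0.2] T [ 0.03 -0.02  0.02] op 0.601 q6 1.54
```

View pics/s4.png

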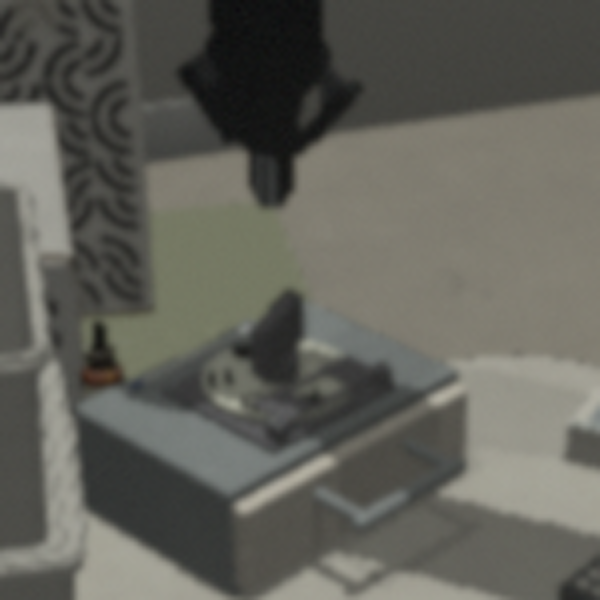

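View pics/s5.png

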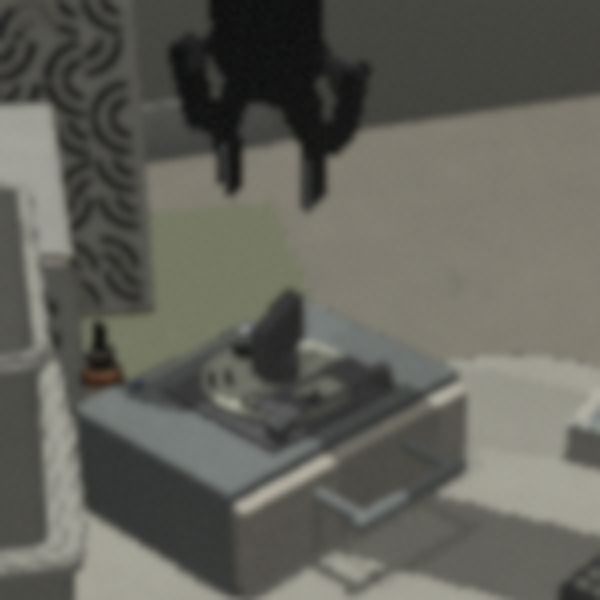

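Run:
```python
from h import *
bot.grip(0)
p=[609,137]
bot.movel([*p,140])
im=imaging.capture("scene");cv2.imwrite("pics/s6.png",cv2.resize(im[80:230,220:370],None,fx=4,fy=4,interpolation=cv2.INTER_CUBIC))
print((w2px("scene",[*p,140])-[220,80])*4)
print(bot.movel([*p,75],max_speed=60))
st()
print(bot.movel([*p,30],max_speed=12,threshold=4))
st()
```

```text
[360.20205621 284.96956142]
False
t 9.6 tcp [609.4 137.   75.5] ori [3.141 0.    1.838] F [-0.5 -0.1 -0. ] T [-0.01  0.04  0.  ] op -0.001 q6 1.41
True
t 11.6 tcp [609.1 137.   53. ] ori [3.142 0.    1.838] F [-0.4 -1.3  4.5] T [ 0.    0.1  -0.01] op -0.001 q6 1.41
```

View pics/s6.png

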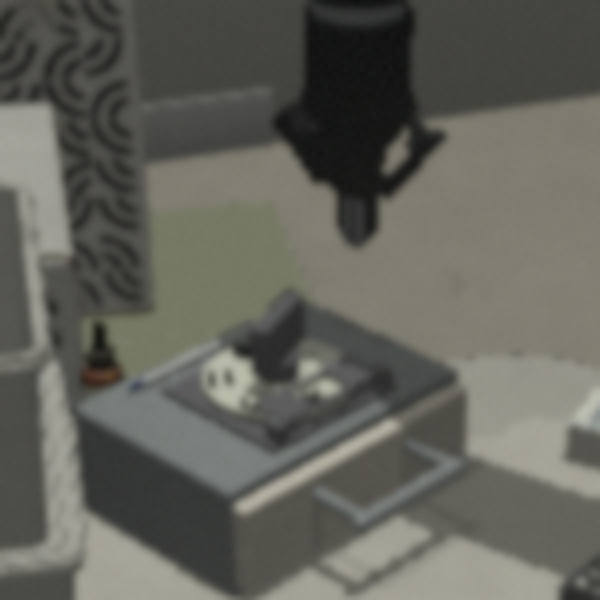

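```bash
sed -i 's/z=122/z=86/' h.py; echo 'ZO=-35  # commanded z = true tip z + ZO' >> h.py
python3 - <<'E'
from h import *
bot.movel([609,137,150]); bot.movel([*AX,150],max_speed=250); bot.grip(.55)
print(bot.movel([*AX,86],[pi,0,1.838],threshold=8,max_speed=80));st()
bot.grip(0,40);s=st()
if s['opening']>.1: turn(1.838,2.2)
E
```

```text
False
t 14.3 tcp [616.8 221.7  86.6] ori [3.141 0.    1.838] F [ 0.7 -0.5 -0.6] T [-0.01 -0.02  0.  ] op 0.550 q6 1.54
t 14.7 tcp [615.  221.4  86.7] ori [-3.14  -0.     1.838] F [-4.9 -0.6  5.4] T [-0.26  0.91 -0.02] op 0.183 q6 1.54
t 15.7 tcp [615.2 221.6  86.7] ori [-3.140e+00 -1.000e-03  2.199e+00] F [-5.4 -1.3  5.3] T [-0.12  0.88  0.03] op 0.184 q6 1.18
```

```bash
sed -i 's/^AX=.*/AX=np.array([615.0,221.6]); CY=-0.08/' h.py
python3 - <<'E'
from h import *
turn(2.2,3.05)
bot.grip(.5); st(); bot.movel([*AX,170],max_speed=250)
# move aside to see
bot.move_ptp([430,230,200],[pi,0,1.49]);st()
im=imaging.capture("top");cv2.imwrite("pics/t7.png",im);cv2.imwrite("pics/t7z.png",cv2.resize(im[110:200,285:375],None,fx=6.6,fy=6.6,interpolation=cv2.INTER_CUBIC))
E
```

```text
t 17.7 tcp [615.6 222.1  86.7] ori [3.141e+00 1.000e-03 3.045e+00] F [-0.9  1.5  5.2] T [0.08 0.28 0.06] op 0.185 q6 0.33
t 18.1 tcp [614.8 221.5  85.6] ori [-3.141e+00 -1.000e-03  3.049e+00] F [ 0.7  0.5 -0.1] T [ 0.01 -0.06  0.02] op 0.498 q6 0.33
t 20.1 tcp [430.  229.9 199.5] ori [-3.141  0.     1.49 ] F [ 0.4  0.8 -0.4] T [-0.04  0.03  0.05] op 0.497 q6 1.99
```

View pics/t7z.png

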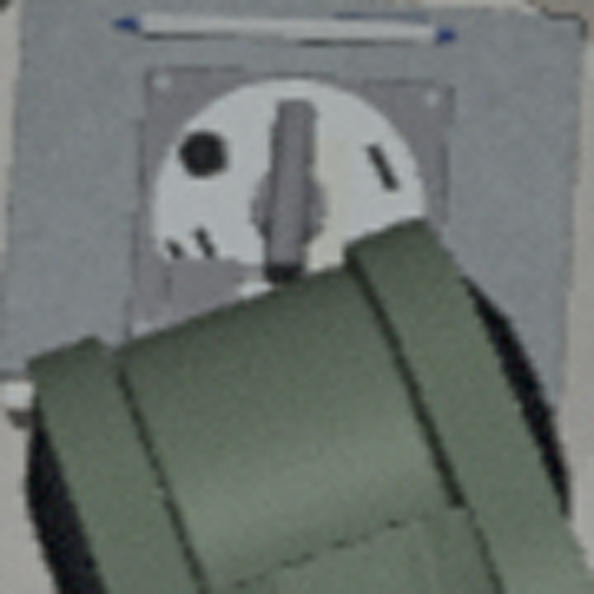

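Run:
```python
from h import *
bot.move_ptp([380,440,230],[pi,0,1.49]);st()
im=imaging.capture("top");cv2.imwrite("pics/t8.png",im);cv2.imwrite("pics/t8z.png",cv2.resize(im[110:200,285:375],None,fx=6.6,fy=6.6,interpolation=cv2.INTER_CUBIC))
```

```text
t 21.0 tcp [380.2 439.  229.5] ori [-3.141e+00  1.000e-03  1.490e+00] F [0.1 0.  0.1] T [ 0.02 -0.01 -0.03] op 0.497 q6 2.38
```

View pics/t8z.png

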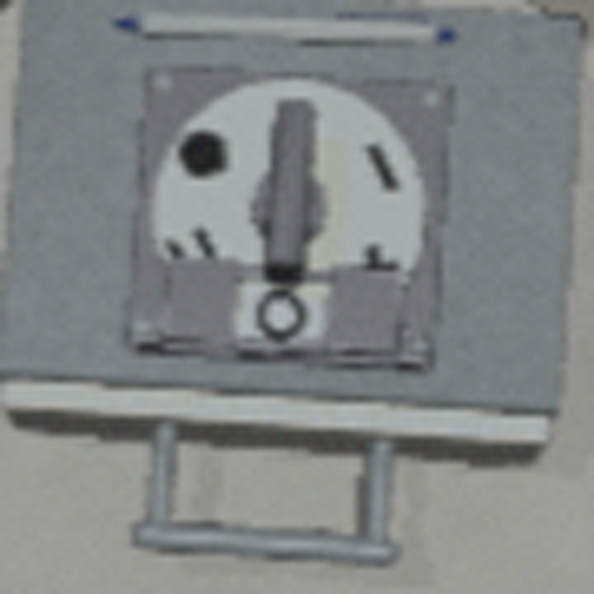

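View pics/t8.png

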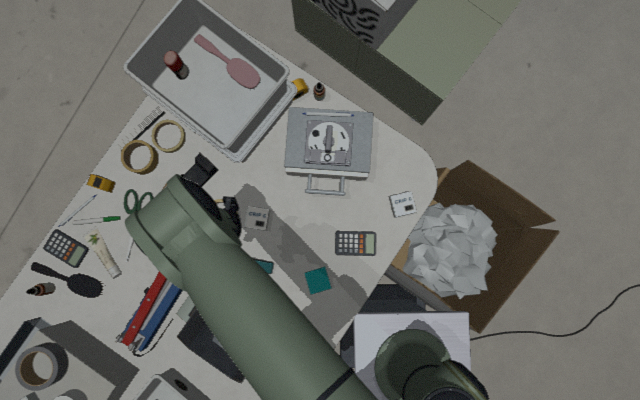

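Run:
```python
from h import *
H=np.array([486,233.5]); 
bot.grip(.42)
bot.move_ptp([*H,150],[pi,0,1.49]);st()
print(bot.movel([*H,8],threshold=8,max_speed=100));st()
bot.grip(0,60);st()
```

```text
t 22.2 tcp [486.2 234.3 150.6] ori [ 3.141e+00 -1.000e-03  1.490e+00] F [-0.  -0.8  0.1] T [0.03 0.04 0.  ] op 0.423 q6 1.96
False
t 23.8 tcp [486.5 233.7   8.6] ori [ 3.141 -0.     1.49 ] F [1.3 0.1 0.4] T [ 0.01  0.   -0.  ] op 0.420 q6 1.96
t 24.1 tcp [485.8 233.7   8.6] ori [-3.142 -0.     1.49 ] F [-3.8  0.6  5. ] T [-0.01  0.53 -0.07] op 0.115 q6 1.96
```

Run:
```python
from h import *
H=np.array([486,233.5]); d=np.array([-np.cos(.08),np.sin(.08)])
print(bot.movel([*(H+125*d),8],max_speed=70));st()
print(bot.movel([*(H+150*d),8],max_speed=30,threshold=10));s=st()
print((s['tcp_pos'][:2]-H)@d)
```

```text
False
t 26.1 tcp [361.6 244.8   8.6] ori [ 3.141e+00 -3.000e-03  1.491e+00] F [0.9 2.8 7. ] T [ 0.53 -0.18 -0.09] op 0.116 q6 2.08
True
t 26.7 tcp [346.6 246.2   8.6] ori [ 3.137e+00 -3.000e-03  1.490e+00] F [1.2 0.  0.3] T [-0.03 -0.16 -0.06] op 0.114 q6 2.09
139.93593248832298
```

Run:
```python
from h import *
H=np.array([486,233.5]); d=np.array([-np.cos(.08),np.sin(.08)])
bot.grip(0,60);st()
print(bot.movel([*(H+144*d),8],max_speed=20,threshold=20));s=st()
print((s['tcp_pos'][:2]-H)@d)
bot.grip(.42);bot.movel([*s['tcp_pos'][:2],120],max_speed=200)
bot.move_ptp([330,400,230],[pi,0,1.49]);st()
im=imaging.capture("top");cv2.imwrite("pics/t9.png",im)
cv2.imwrite("pics/t9z.png",cv2.resize(im[100:260,240:440],None,fx=4,fy=4,interpolation=cv2.INTER_CUBIC))
im=imaging.capture("scene");cv2.imwrite("pics/s9.png",im)
```

```text
t 26.9 tcp [346.6 246.2   8.6] ori [ 3.138e+00 -3.000e-03  1.490e+00] F [-1.9  0.2  1.7] T [ 0.    0.25 -0.07] op 0.119 q6 2.09
False
t 27.3 tcp [346.9 246.3   8.7] ori [ 3.129 -0.006  1.489] F [ 9.   2.  -6.1] T [ 0.36 -1.74 -0.06] op 0.117 q6 2.10
139.66323790770903
t 29.2 tcp [329.2 398.7 228. ] ori [-3.14e+00  3.00e-03  1.49e+00] F [ 0.3 -0.6  0.3] T [-0.04 -0.06  0.02] op 0.420 q6 2.39
```

View pics/t9z.png

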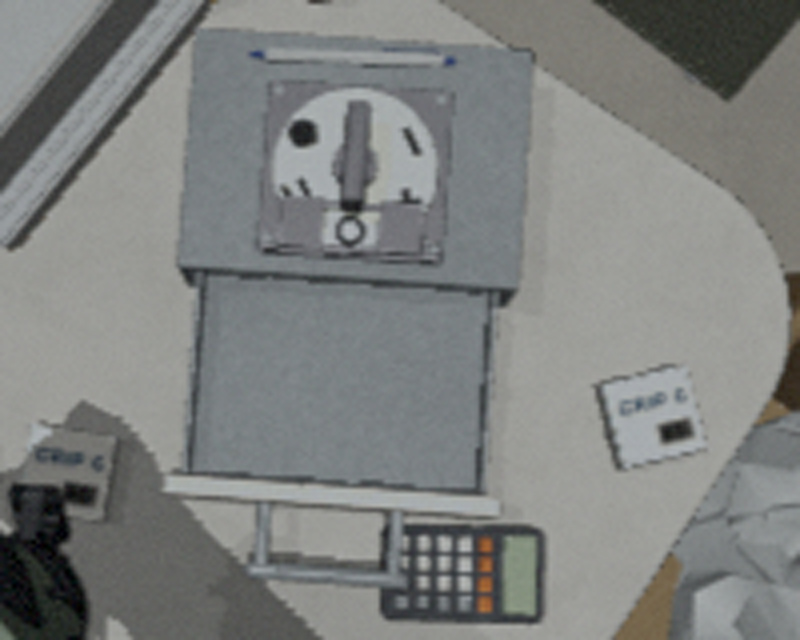

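View pics/s9.png

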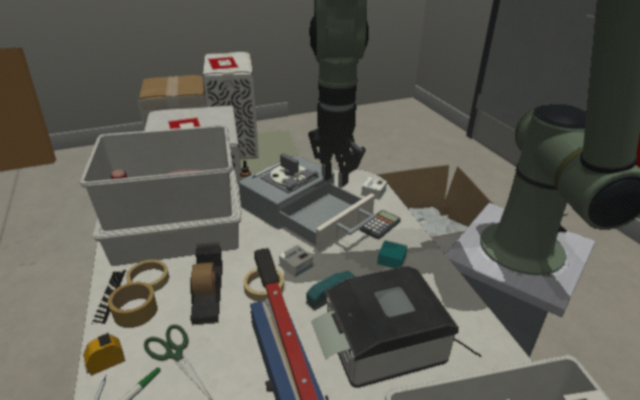

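```bash
cat >> h.py <<'E'
def carton(im,u,v,thr=None,r=22,z=36):
    g=cv2.cvtColor(im,cv2.COLOR_BGR2GRAY); s=g[v-r:v+r,u-r:u+r]
    k=6; S=cv2.resize(s,None,fx=k,fy=k,interpolation=cv2.INTER_CUBIC); S=cv2.GaussianBlur(S,(0,0),4)
    if thr is None: thr=(np.percentile(S,50)+np.percentile(S,97))/2
    m=cv2.morphologyEx((S>thr).astype(np.uint8),cv2.MORPH_CLOSE,np.ones((61,61),np.uint8))
    c=max(cv2.findContours(m,0,2)[0],key=cv2.contourArea)
    b=cv2.boxPoints(cv2.minAreaRect(cv2.convexHull(c)))
    W=np.array([px2w("top",u-r+(p[0]+.5)/k-.5,v-r+(p[1]+.5)/k-.5,z)[:2] for p in b])
    e=[np.linalg.norm(W[i]-W[(i+1)%4]) for i in range(4)]
    a=np.arctan2(*(W[1]-W[0])[::-1])
    print("thr",thr,"ctr",W.mean(0).round(1),"sides",np.round(e,1),"ang mod90",np.degrees((a+pi/4)%(pi/2)-pi/4).round(1))
    return W.mean(0),(a+pi/4)%(pi/2)-pi/4
E
python3 - <<'E'
from h import *
carton(cv2.imread("pics/top0.png"),257,217)
carton(cv2.imread("pics/top0.png"),403,204)
carton(cv2.imread("pics/t9.png"),403,204)
E
```

```text
thr 162.5 ctr [419.6 426.3] sides [56.8 56.6 56.7 56.4] ang mod90 -9.4
thr 163.5 ctr [452.3  16.5] sides [56.4 55.  56.1 55. ] ang mod90 13.3
thr 164.5 ctr [452.2  16.7] sides [55.8 55.  55.6 55. ] ang mod90 13.1
```

Run:
```python
from h import *
C=[452.2,16.6]; y=0.23+pi/2
bot.grip(1.0)
bot.movel([329,398.7,250]); bot.move_ptp([400,230,250],[pi,0,2.5]); bot.move_ptp([*C,120],[pi,0,y]);st()
im=imaging.capture("top");cv2.imwrite("pics/t10.png",im);carton(im,257,217)
print(bot.movel([*C,-36],threshold=6,max_speed=90));st()
bot.grip(0,40);st()
bot.movel([*C,100],max_speed=120);st()
im=imaging.capture("scene");cv2.imwrite("pics/s10.png",im)
```

```text
t 32.4 tcp [452.7  17.3 120.6] ori [ 3.141 -0.     1.802] F [ 0.7 -0.4  0.2] T [-0.01 -0.01 -0.06] op 1.005 q6 1.21
thr 165.0 ctr [419.7 426.4] sides [56.5 56.2 56.4 56. ] ang mod90 -9.5
False
t 34.3 tcp [452.6  16.6 -35.6] ori [3.141 0.    1.801] F [-1.1  0.5  0. ] T [-0.03 -0.01 -0.03] op 0.999 q6 1.21
t 34.7 tcp [452.6  16.5 -35.6] ori [3.141 0.    1.801] F [-0.3  0.5  6.6] T [-0.02  0.32 -0.02] op 0.701 q6 1.21
t 35.9 tcp [451.5  16.7  99.3] ori [-3.14  -0.     1.801] F [-0.6  0.  -0.1] T [-0.01  0.01  0.01] op 0.698 q6 1.21
```

View pics/s10.png

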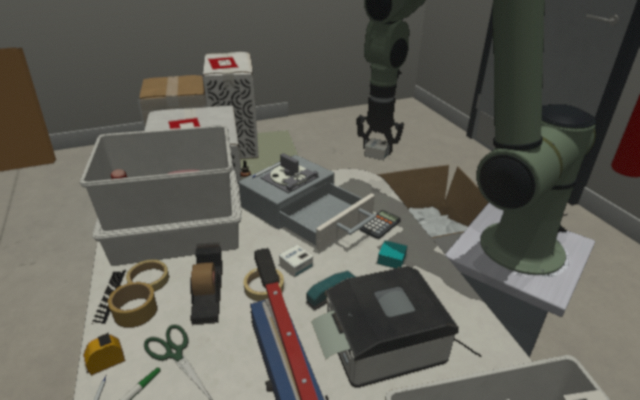

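View pics/t10.png

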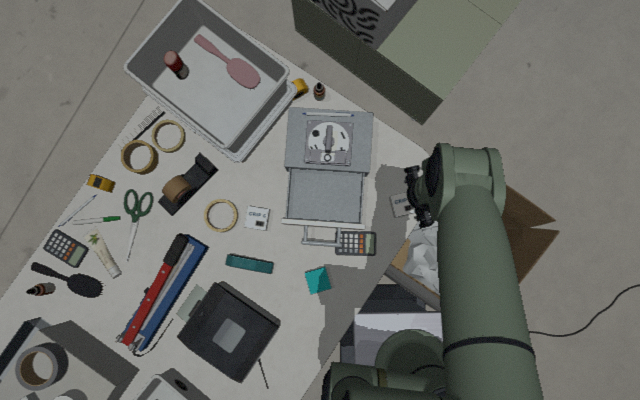

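```bash
cat >> h.py <<'E'
def place(P,yaw=3.06):
    bot.move_ptp([*P,100],[pi,0,yaw]); s=st()
    if s['opening']<.6: print("LOST"); return
    print(bot.movel([*P,-5],max_speed=120)); print("touch",bot.movel([*P,-24],max_speed=30,threshold=5));s=st()
    bot.grip(.8);st(); bot.movel([*P,110],max_speed=150)
E
python3 - <<'E'
from h import *
place([461.5,192])
im=imaging.capture("scene");cv2.imwrite("pics/s11.png",cv2.resize(im[140:290,220:420],None,fx=4,fy=4,interpolation=cv2.INTER_CUBIC))
E
```

```text
t 36.9 tcp [461.1 191.6  99.5] ori [-3.141e+00 -1.000e-03  3.059e+00] F [-0.5 -0.2  0.6] T [-0.01  0.01 -0.02] op 0.698 q6 0.33
False
touch True
t 38.4 tcp [462.  192.1 -19.7] ori [3.141e+00 1.000e-03 3.060e+00] F [0.5 0.3 2.3] T [ 0.05 -0.22 -0.08] op 0.699 q6 0.33
t 38.6 tcp [460.6 191.8 -20.1] ori [-3.141e+00 -1.000e-03  3.060e+00] F [ 0.5  1.4 -0.1] T [-0.01  0.04  0.08] op 0.798 q6 0.33
```

View pics/s11.png

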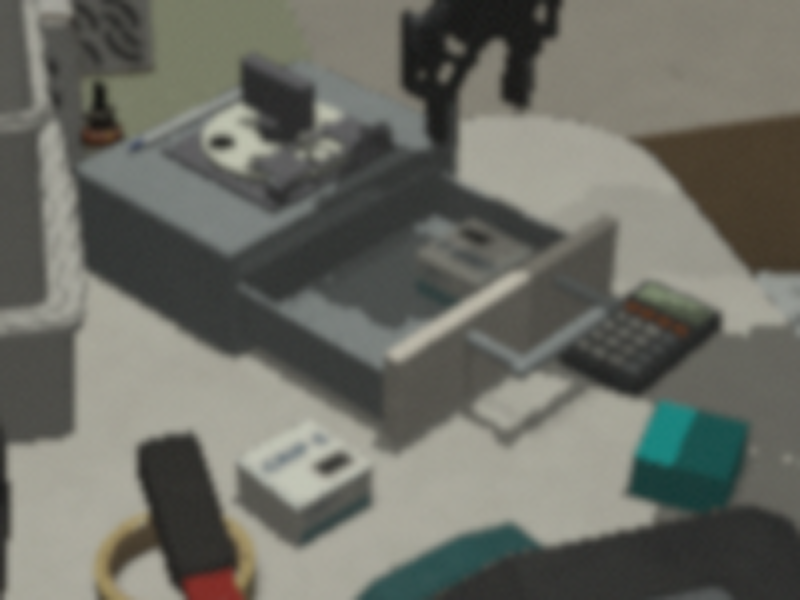

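Run:
```python
from h import *
c,a=carton(imaging.capture("top"),257,217)
y=a+pi/2
bot.grip(1.0)
bot.move_ptp([*c,120],[pi,0,y]);st()
im=imaging.capture("scene");cv2.imwrite("pics/s12.png",im)
print(bot.movel([*c,-36],threshold=6,max_speed=90));st()
bot.grip(0,40);s=st()
if .6<s['opening']<.85:
    bot.movel([*c,100],max_speed=120)
    place([468.6,281.7])
    bot.move_ptp([400,60,230],[pi,0,3.06])
    im=imaging.capture("top");cv2.imwrite("pics/t13.png",im)
    cv2.imwrite("pics/t13z.png",cv2.resize(im[100:260,240:440],None,fx=4,fy=4,interpolation=cv2.INTER_CUBIC))
    im=imaging.capture("scene");cv2.imwrite("pics/s13.png",im)
```

```text
thr 165.0 ctr [419.8 426.5] sides [56.3 56.4 56.2 56.2] ang mod90 -9.5
t 41.9 tcp [419.9 426.2 119.9] ori [-3.142  0.     1.406] F [ 0.2  0.3 -0.9] T [ 0.01  0.04 -0.04] op 0.997 q6 2.41
False
t 43.8 tcp [420.2 426.8 -35.5] ori [ 3.141e+00 -1.000e-03  1.406e+00] F [-0.  -0.3  0.2] T [ 0.03  0.04 -0.02] op 1.002 q6 2.41
t 44.2 tcp [420.2 426.8 -35.5] ori [ 3.141e+00 -1.000e-03  1.406e+00] F [-0.3  0.6  2.9] T [-0.02  0.1  -0.01] op 0.697 q6 2.41
t 47.1 tcp [468.5 281.9  99.9] ori [-3.142 -0.     3.06 ] F [-0.5 -1.  -1.8] T [ 0.04 -0.01  0.02] op 0.700 q6 0.49
False
touch True
t 48.6 tcp [469.1 281.7 -19.7] ori [3.141e+00 1.000e-03 3.060e+00] F [0.9 0.7 2.5] T [-0.02 -0.16 -0.03] op 0.695 q6 0.49
t 48.9 tcp [467.7 281.3 -20.3] ori [-3.141e+00 -2.000e-03  3.060e+00] F [ 0.3 -0.4  1.3] T [0.01 0.05 0.05] op 0.799 q6 0.49
```

View pics/t13z.png

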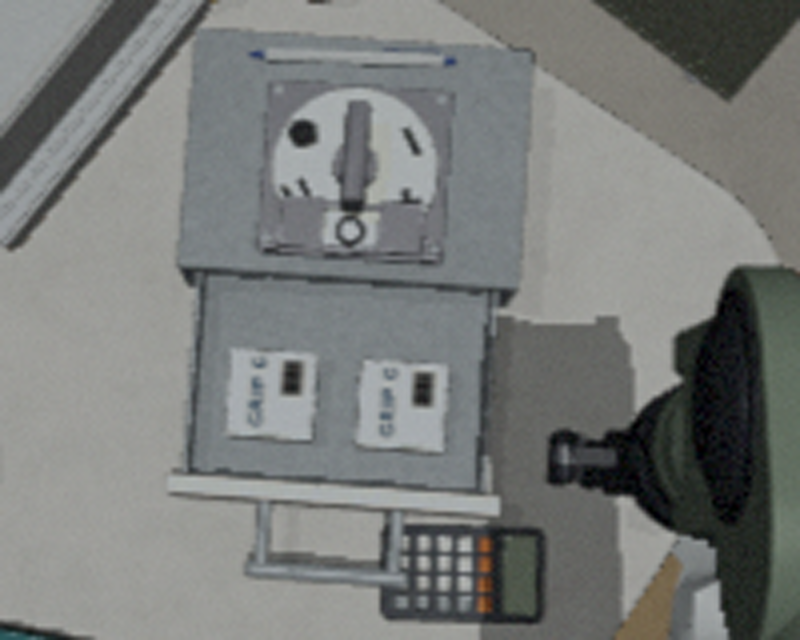

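View pics/s13.png

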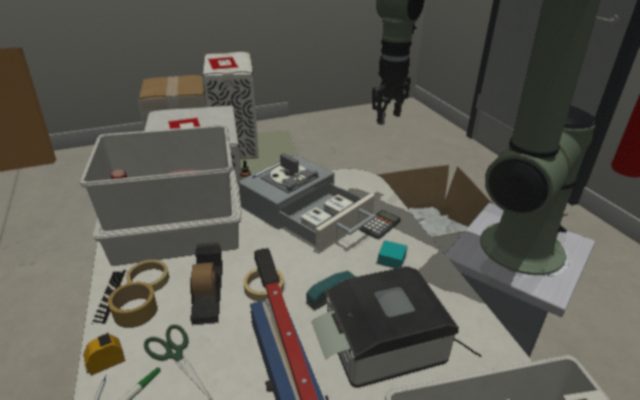

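View pics/t13.png

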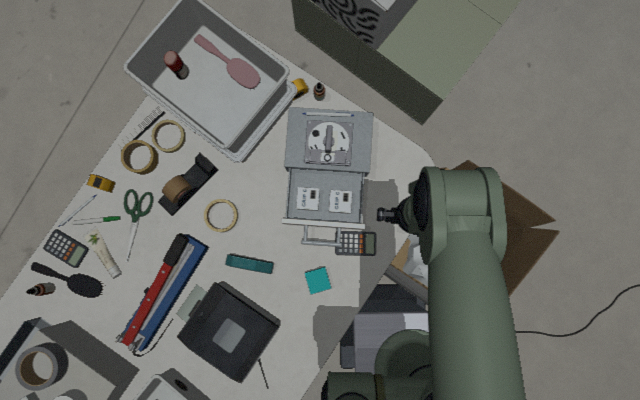

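Run:
```python
from h import *
O=np.array([346.8,245.3]); d=np.array([np.cos(.08),-np.sin(.08)])
bot.grip(.42)
bot.move_ptp([330,150,180],[pi,0,1.49])
bot.move_ptp([*O,130],[pi,0,1.49])
print(bot.movel([*O,8],threshold=8,max_speed=100));st()
bot.grip(0,60);st()
print(bot.movel([*(O+125*d),8],max_speed=70));s=st();print((s['tcp_pos'][:2]-O)@d)
print(bot.movel([*(O+150*d),8],max_speed=20,threshold=15));s=st();print((s['tcp_pos'][:2]-O)@d)
```

```text
False
t 54.9 tcp [347.3 245.5   8.5] ori [ 3.141e+00 -1.000e-03  1.490e+00] F [ 0.4 -0.   0.9] T [ 0.03 -0.05  0.03] op 0.419 q6 2.09
t 55.3 tcp [347.2 245.5   8.5] ori [ 3.141 -0.     1.49 ] F [-1.4 -0.7  6.3] T [-0.06  0.18 -0.08] op 0.116 q6 2.09
False
t 57.2 tcp [471.8 234.4   8.6] ori [3.141e+00 2.000e-03 1.489e+00] F [-0.4 -2.4  7. ] T [-0.61  0.21 -0.12] op 0.116 q6 1.97
125.45602090446636
True
t 58.1 tcp [485.5 233.1   8.6] ori [-3.137e+00  2.000e-03  1.490e+00] F [-1.4 -1.   5.8] T [-0.02  0.2  -0.06] op 0.115 q6 1.96
139.23733025874864
```

Run:
```python
from h import *
O=np.array([346.8,245.3]); d=np.array([np.cos(.08),-np.sin(.08)])
print(bot.movel([*(O+145*d),8],max_speed=20,threshold=20));s=st();print((s['tcp_pos'][:2]-O)@d)
bot.dwell(.3);s=st()
bot.grip(.42);p=bot.get_state()['tcp_pos'];bot.movel([*p[:2],150],max_speed=200)
bot.move_ptp([400,60,230],[pi,0,3.06])
im=imaging.capture("top");cv2.imwrite("pics/t14.png",im);cv2.imwrite("pics/t14z.png",cv2.resize(im[110:200,285:375],None,fx=6.6,fy=6.6,interpolation=cv2.INTER_CUBIC))
im=imaging.capture("scene");cv2.imwrite("pics/s14.png",cv2.resize(im[140:290,220:420],None,fx=4,fy=4,interpolation=cv2.INTER_CUBIC))
```

```text
True
t 58.4 tcp [485.1 233.1   8.6] ori [-3.129e+00  3.000e-03  1.490e+00] F [-0.6 -0.5  5.9] T [-0.    0.22 -0.04] op 0.118 q6 1.96
138.8520008717419
t 58.7 tcp [485.1 233.1   8.6] ori [-3.129e+00  3.000e-03  1.490e+00] F [-1.6  0.2  5.7] T [-0.02  0.18 -0.1 ] op 0.118 q6 1.96
```

View pics/t14z.png

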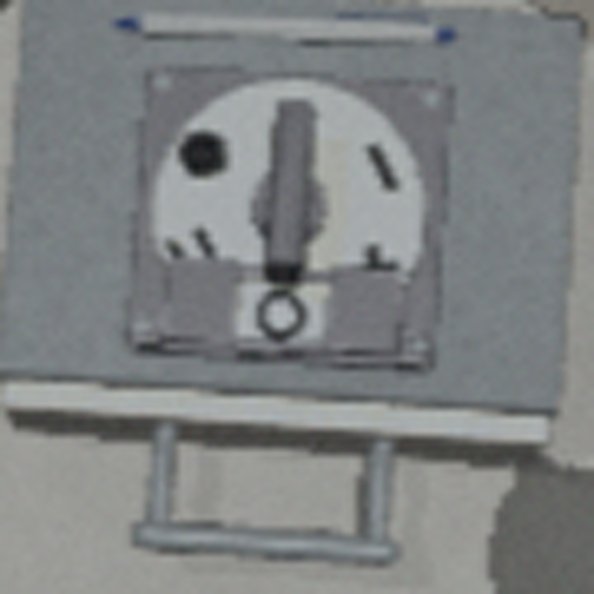

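View pics/s14.png

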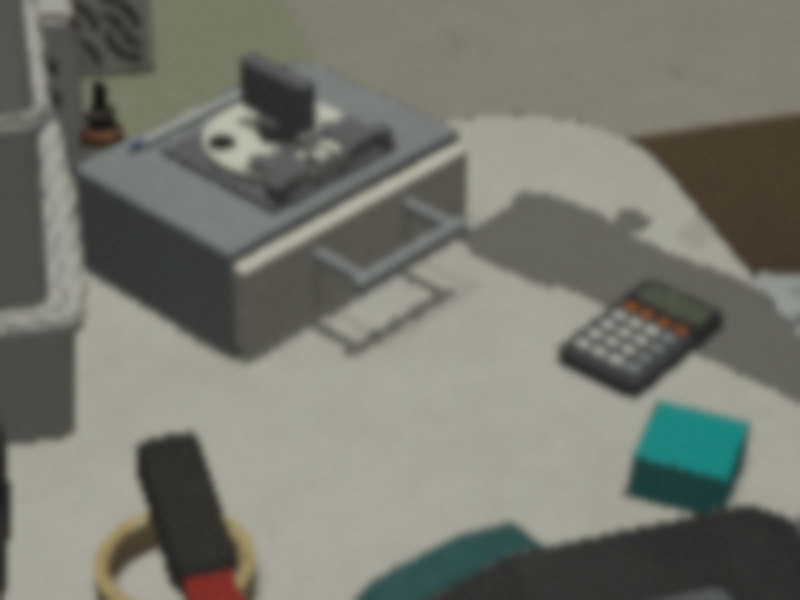

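Run:
```python
from h import *
d=np.array([np.cos(.08),-np.sin(.08)])
bot.grip(0)
P=np.array([445,236.7])
bot.move_ptp([*P,100],[pi,0,1.49]); bot.movel([*P,8],max_speed=150)
print(bot.movel([*(P+45*d),8],max_speed=25,threshold=12));a=st()
bot.movel([*P,8],max_speed=100);bot.movel([*P,150],max_speed=200);
bot.move_ptp([*AX,160],[pi,0,3.05]);bot.grip(.55)
print(bot.movel([*AX,86],[pi,0,3.05],threshold=8,max_speed=80));st()
bot.grip(0,40);s=st()
if s['opening']>.1:
    turn(3.05,5.144); bot.grip(.5); st(); bot.movel([*AX,170],max_speed=250)
    bot.move_ptp([380,440,230],[pi,0,1.49]);st()
    im=imaging.capture("top");cv2.imwrite("pics/t15.png",im);cv2.imwrite("pics/t15z.png",cv2.resize(im[110:200,285:375],None,fx=6.6,fy=6.6,interpolation=cv2.INTER_CUBIC))
```

```text
True
t 65.6 tcp [465.6 234.7   7.1] ori [-3.135 -0.     1.49 ] F [-0.  -1.  -0.3] T [-0.01  0.01  0.03] op -0.002 q6 1.97
False
t 69.8 tcp [615.5 221.7  86.6] ori [3.141e+00 1.000e-03 3.050e+00] F [ 1.  -1.3  0.2] T [-0.01  0.05  0.04] op 0.553 q6 0.32
t 70.2 tcp [615.4 222.1  86.7] ori [3.141e+00 1.000e-03 3.050e+00] F [-0.2  2.4  3. ] T [0.23 0.16 0.01] op 0.183 q6 0.32
t 74.7 tcp [614.6 222.7  86.7] ori [-3.141e+00  2.000e-03 -1.143e+00] F [-2.6  4.9  7.2] T [0.7  0.61 0.1 ] op 0.184 q6 -1.76
t 75.1 tcp [614.8 221.1  85.5] ori [ 3.141 -0.    -1.141] F [-0.3  0.9  0.4] T [-0.03 -0.03 -0.03] op 0.500 q6 -1.77
t 79.0 tcp [380.1 439.9 229.9] ori [-3.142  0.     1.49 ] F [-0.8 -0.2  0.6] T [ 0.04 -0.03  0.03] op 0.502 q6 2.38
```

View pics/t15z.png

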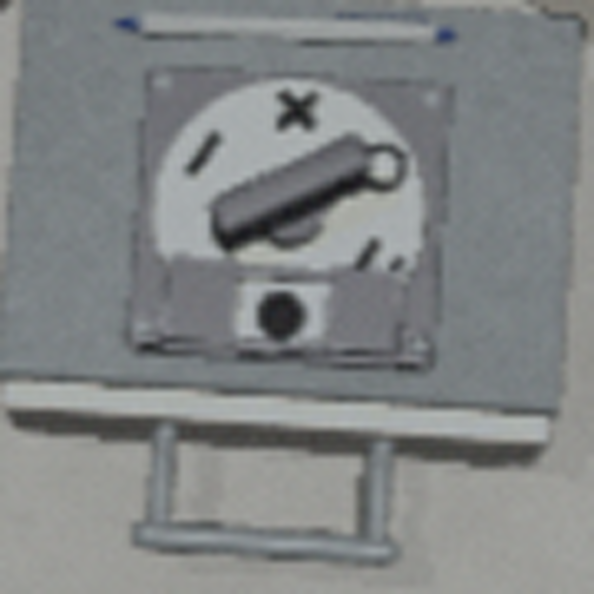

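View pics/t15.png

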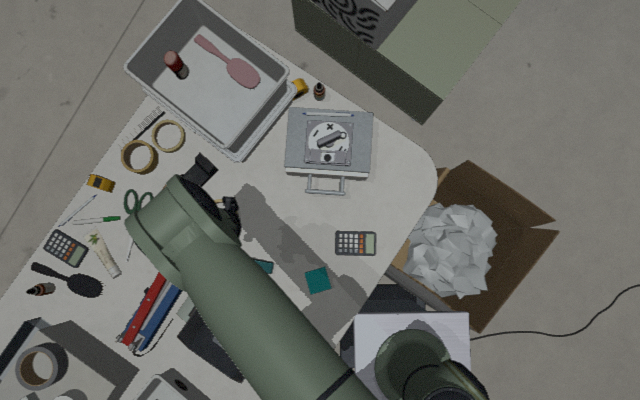

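The solid mark is whole in the window at about (327,157) and the drawer is shut. No carton is left on the table, and the calculator at (355,243) and the turquoise block at (318,280) haven't moved.

Run:
```python
from h import *
bot.sign_off()
```

```text
the job is handed in; nothing more can be done
```

The job is done and handed in at about 79 s. I turned the wheel to the ring mark, pulled the drawer out to its stop and put both white cartons inside. Then I pushed the drawer shut and turned the wheel on to the solid mark.

- **Wheel:** in the last picture the solid mark is centred and whole in the window.
- **Drawer:** the handle sits at the same pixels as before it was opened. The handle reading when shut was about 0.7 mm short of where it started, so I pushed the bar once more with closed fingers; it met resistance and stopped there.
- **Cartons:** both lay flat in the drawer before I shut it. I found only two on the table, and none show in the last picture.
- **Other things:** the calculator and the turquoise block look unmoved. The arm hid part of the stapler and of the tape roll's area in the last picture; both looked unmoved in earlier ones.
- **Tool height:** the real fingertips stood about 35 mm above the reported tool position. My first grasp of the wheel closed on nothing because of this. I measured the offset by touching the cabinet top and corrected every later height for it.

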